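Shut the pastry tray away and lock it

TASK

Using only the fingertips, push the drawn-out pastry tray fully home against the back stop of its rail, and then flip both lever latches over, left and right in either order, so that each snaps into its locked position across the front of the tray. Do not lift the tray or take the doughnuts out of it, and leave everything else on the counter standing where it is.

Things in the scene. Friction and masses are not known exactly. Their poses are not given: they have to be found in the camera images.
- rail: low aluminium tray rail fixed to the counter: plate 310 x 280 x 12 mm with two steel side guides (tops 30 mm high, inner faces at y = +-83 mm) and a back stop. Origin: on the counter, middle line, under where the tray's front face stands when home. x runs along the guides towards the stop (away from the robot, yaw up to 0.3 rad), y left, z up. Plate from x = -110 to 200 mm; stop face at 180
- tray_front (a point): centre of the outer front face (robot side) of the loose open steel tray that lies on the rail between the guides, drawn out 50 to 90 mm. Tray 180 long (x) x 160 x 50 mm tall, 4 mm walls, 0.4 to 0.85 kg, 3 mm play each side, axes as the rail's. The point is 37 mm above the counter. Home: the tray's back touches the stop and this point is at the rail's x = 0
- latch_left (a joint): angle of the left lever (rad): 0 = open, leaning outwards (left, off the tray) 0.65 rad from upright; 2.10 = locked, lying inwards across the front of the tray, 1.45 rad from upright. A spring drives it to the nearer end: it snaps over at 1.05, that is 0.40 rad past upright, inwards. About 5 N at the tip starts it from open
- latch_right (a joint): the same for the right lever, mirrored: 0 = open, leaning outwards (right); 2.10 = locked, lying inwards across the front of the tray; snaps over at 1.05
- lever_left_pivot (a point): hinge centre of the left lever, in a fork at x = -11, y = +115 mm of the rail, 45 mm above the counter (fork top 56 mm). The hinge axis is along the rail's x: the lever swings sideways, 4 mm clear of the front of the homed tray; if the tray is not home the lever strikes its rim
- lever_left_tip (a point): end of the left lever's axis, 85 mm from its hinge centre: a steel rod 10 mm thick whose outer half is a grey grip 14 mm thick with a round end 7 mm beyond this point. Open, the point is 113 mm above the counter and 51 mm outwards of the hinge; locked, 55 mm above the counter and 84 mm inwards of it. Its end passes 137 mm high; push it near the end
- lever_right_pivot (a point): hinge centre of the right lever, in a fork at x = -11, y = -115 mm of the rail, 45 mm above the counter (fork top 56 mm). The hinge axis is along the rail's x: the lever swings sideways, 4 mm clear of the front of the homed tray; if the tray is not home the lever strikes its rim
- lever_right_tip (a point): end of the right lever's axis, 85 mm from its hinge centre: a steel rod 10 mm thick whose outer half is a grey grip 14 mm thick with a round end 7 mm beyond this point. Open, the point is 113 mm above the counter and 51 mm outwards of the hinge; locked, 55 mm above the counter and 84 mm inwards of it. Its end passes 137 mm high; push it near the end
- doughnut_a_mid (a point): centre of a loose brown ring doughnut, 72 mm across, 26 mm tall, lying in the tray
- doughnut_b_mid (a point): centre of a loose pale, sugared ring doughnut, 72 mm across, 26 mm tall, lying in the tray
- cup_mid (a point): a white cup with one handle, 68 mm across, 60 mm tall, standing loose on the counter; the point is its centre, half-way up
- shaker_mid (a point): a glass sugar shaker, 52 mm across, 90 mm tall, standing loose on the counter; the point is its centre, half-way up
- tamper_mid (a point): a brown wooden coffee tamper, foot 58 mm across, 88 mm tall, standing loose on the counter; the point is its centre, half-way up
- jug_mid (a point): an open steel milk jug, 72 mm across, 85 mm tall, standing loose on the counter; the point is its centre, half-way up
- jar_mid (a point): an amber glass jar with a wooden cap, 80 mm across, 110 mm tall, standing loose on the counter; the point is its centre, half-way up
- bowl_mid (a point): a white bowl, 110 mm across, 45 mm tall, standing loose on the counter; the point is its centre, half-way up
There are look-alikes about, which are no part of the job. Of the things like the part that bears doughnut_b_mid, leave any that is red; of the rest the smaller one is meant.

How it is judged (in metres and radians):
On the way, in this order (a step that is already met when the one before it is completed fails the run):
1. the tray is fully home (within 4 mm) with both levers still open (x of tray_front in the frame of rail above -0.004 m and value of joint each of latch_left, latch_right below 0.9 rad), for 0.2 s.
2. both levers have snapped over into the locked position (value of joint each of latch_left, latch_right above 1.95 rad), for 0.2 s.
At the end, for the whole second after the job is handed in: the tray's front is within 4 mm of fully home and the tray lies flat on the rail, both levers are beyond 1.95 rad (locked), both doughnuts lie in the tray, and the cup, shaker, tamper, jug, jar and bowl are within 30 mm of where they stood (all of step 2 and x of tray_front in the frame of rail above -0.004 m and z of tray_front in the frame of rail below 0.045 m and z of each of doughnut_a_mid, doughnut_b_mid in the frame of rail below 0.05 m and z of each of doughnut_a_mid, doughnut_b_mid in the frame of tray_front below 0.02 m and distance of each of cup_mid, shaker_mid, tamper_mid, jug_mid, jar_mid, bowl_mid from where it was at the start of the episode below 0.03 m); the robot touches nothing.
It fails at once if a lever is thrown past its snapping point while the tray is not home (x of tray_front in the frame of rail below -0.012 m and value of joint any of latch_left, latch_right above 1.2 rad).
It fails at once if the tray is lifted off the rail (its front more than 8 mm up) (z of tray_front in the frame of rail above 0.045 m).
It fails at once if a doughnut is lifted (z of any of doughnut_a_mid, doughnut_b_mid in the frame of rail above 0.05 m).
It fails at once if a bystander on the counter is moved more than 30 mm or lifted (distance of any of cup_mid, shaker_mid, tamper_mid, jug_mid, jar_mid, bowl_mid from where it was at the start of the episode above 0.03 m).
It also fails if it takes over 54 s, if anything falls off the work surface, if the arm or the gripper's body presses on something with over 40 N, if the wrist force passes 120 N, or if a joint passes its speed limit or range.

ROBOT

A 6-joint arm with a two-finger parallel gripper is mounted at the origin on the work surface. World frame = base frame: x ahead of the robot, y to its left, z up, the work surface at z = 0. Lengths are in mm, angles in degrees, forces in N, time in s.
With the tool pointing down it reaches from about 350 to 850 mm from the base axis. Payload 8.1 kg.
Tool frame: the origin (TCP) lies midway between the tips of the shut fingers; the grasp point (between the pads) lies 19 mm behind it; z points along the fingers, y is the direction in which the jaws open and shut (so a half turn about z gives the same grasp; the last joint's range is limited). The gripper opens to 85 mm and grips with 20 to 120 N. Pads are 22 mm wide; open, the fingers measure 114 mm over their backs; the gripper's body (76 mm by 85 mm) begins 54 mm behind the grasp point. The pads swing forward as they close: fully open they stand 13 mm farther back than shut.
Start: joints at [-75.997, 7.471, 85.268, -0, 87.261, -4.893], TCP at [194.332, -567.662, 231.292] pointing down, gripper open.
Joint ranges: [-169.43, 169.43], [-51.17, 129.36], [1.28, 143.12], [-76.62, 256.62], [0, 156.53], [-152.29, 152.29]. Speed limits (degrees/s): [136.94, 136.94, 159.86, 180, 180, 180].

INTERFACE

Orientations are given as [roll, pitch, yaw] about the fixed x, y, z axes, in that order (R = Rz(yaw) Ry(pitch) Rx(roll)).
In Python, from bench import telemetry, snapshot, camera_params, job gives the robot as it stands. The module is installed in compiled form; this text tells all that it offers.
- The arm moves only by the shell command python3 -m jog 'ROWS' [FORCE]. ROWS is JSON, a list that holds one entry, the list of rows, each a list of 7 numbers: the shift along the tool's x, y, z in units of 50 mm (1.0 is 50 mm), then the turn, a rotation vector about the tool's x, y, z in units of 2 pi rad (1.0 is 2 pi rad), then the opening, from 0 (shut) to 1 (fully open). In form: [[[dx, dy, dz, rx, ry, rz, claw], ...]]. A call has 1 to 12 rows; each row shifts and turns the commanded pose from where the row before left it, along the tool's axes as they then stand; what a row does not reach is not made up. A row lasts 1/8 s, in which the tool goes at most 62.5 mm and 10.7 degrees, less where a joint would pass 70% of its speed; a pose out of reach is approached as far as the arm can. A call with a number of a shift or a turn outside -1 to 1 is refused whole. A call with a gripper value outside its range is refused whole. The fingers move at their own pace and stop on an object; FORCE is the grip in N (left out, the last holds). Time passes only in rows, so rows that do not move let the fingers close. It gives the time, the measured TCP pose, the force and the opening at its end, in the units of the state.
- telemetry.sense(): the state, without advancing time (a new reading comes with each control period).
- snapshot(name): name is "side" or "top"; returns (picture, depth): 420x560x3 uint8, red, green, blue; 420x560 float32, mm along the optical axis (not along the pixel's ray), 0 where there is no reading.
- camera_params(name): a dict with "K" (3x3 intrinsics, pixels), "D" ([k1, k2, p1, p2, k3] as OpenCV has them; the pictures are not rectified), "extrinsics" (4x4, takes a point from camera to world coordinates). Camera axes: x right, y down, z forward; pixel columns grow to the right and rows downward; lengths in mm; the calibration is good to about 2 mm. A picture is of the moment at which its call begins. camera_params takes no time and is no camera call.
- job.hand_in(): hands the job in, once; it reports no verdict.
The state is a dict: "time": time; "joint_pos": joint angles; "qd": joint speeds; "joint_efforts": joint torques, N m; "tool_pos": TCP position; "tcp_rot": TCP orientation; "ft_force": force on the tool from outside, world axes, zero at the start; "wrist_torque": the same for the moment, N m; "finger_gap": finger opening in mm.
Only numpy, scipy, OpenCV 4.12 (cv2) and the standard library are available. Lean on these libraries where they do the work, as an engineer would, in place of code of your own. Each camera call takes 0.05 s, during which the arm holds its last target. There are 200 camera calls.

## Working session

There is one attempt and no reset: what is moved stays moved. The work goes in short steps, Python scripts to look and compute and a shell command to move; the robot and the scene stay as the last step left them, time stands still between calls to the robot, and variables do not carry over. Pictures are saved under pics/ and viewed, about 8 in all and at most 12, crops included, and the job is handed in when it is done.

```bash
mkdir -p pics
cat > h.py <<'E'
import numpy as np,cv2
from bench import telemetry,snapshot,camera_params,job
def pts(name,d):
    c=camera_params(name);K=np.array(c["K"],float);D=np.array(c["D"],float);T=np.array(c["extrinsics"],float)
    h,w=d.shape;u,v=np.meshgrid(np.arange(w),np.arange(h))
    n=cv2.undistortPoints(np.stack([u,v],-1).reshape(-1,1,2).astype(float),K,D).reshape(h,w,2)
    P=np.dstack([n[...,0]*d,n[...,1]*d,d]);W=P@T[:3,:3].T+T[:3,3];W[d<=0]=np.nan
    return W
def ray(name,uv,z):
    c=camera_params(name);K=np.array(c["K"],float);D=np.array(c["D"],float);T=np.array(c["extrinsics"],float)
    n=cv2.undistortPoints(np.array(uv,float).reshape(-1,1,2),K,D).reshape(-1,2)
    r=np.c_[n,np.ones(len(n))]@T[:3,:3].T;o=T[:3,3]
    return o+r*((z-o[2])/r[:,2])[:,None]
def shot(name,tag):
    p,d=snapshot(name);cv2.imwrite(f"pics/{tag}.png",p[...,::-1]);np.save(f"pics/{tag}.npy",d);return p,d
E
python3 - <<'E'
from h import *
for n in("top","side"):
    p,d=shot(n,n+"0");c=camera_params(n);print(n,np.round(c["extrinsics"],2).tolist(),np.round(c["K"],1).tolist(),(d>0).mean())
print(telemetry.sense())
a=cv2.imread("pics/top0.png");b=cv2.imread("pics/side0.png")
E
```

```text
top [[0.03, -1.0, 0.08, 454.49], [-1.0, -0.02, 0.02, 3.23], [-0.02, -0.08, -1.0, 999.36], [0.0, 0.0, 0.0, 1.0]] [[387.7, 0.0, 274.3], [0.0, 387.7, 210.6], [0.0, 0.0, 1.0]] 0.9958035714285715
side [[-0.83, -0.44, 0.34, 118.35], [-0.56, 0.64, -0.52, 628.9], [0.01, -0.62, -0.78, 1019.75], [0.0, 0.0, 0.0, 1.0]] [[413.1, 0.0, 281.2], [0.0, 413.1, 212.5], [0.0, 0.0, 1.0]] 0.9961947278911565
{'time': 0.1, 'joint_pos': array([-7.59962066e+01,  7.51088808e+00,  8.53236990e+01,  3.69356782e-03,
        8.72612911e+01, -4.89616099e+00]), 'qd': array([ 0.06808956, -0.05223093, -0.14101722,  0.0902908 ,  0.01717449,
       -0.01949855]), 'joint_efforts': array([ 1.50356740e-03, -5.70954037e+01, -5.01938725e+01, -1.33320254e-04,
        8.16513406e-03, -2.36069519e-05]), 'tool_pos': array([ 194.24255687, -567.16522651,  230.34189384]), 'tcp_rot': array([-1.79904786e+02, -1.18588061e-02,  1.88997649e+01]), 'ft_force': array([0.64423461, 0.34359837, 0.45254664]), 'wrist_torque': array([0.03128953, 0.02379944, 0.00788431]), 'finger_gap': 85.4772426790204}
```

View pics/top0.png

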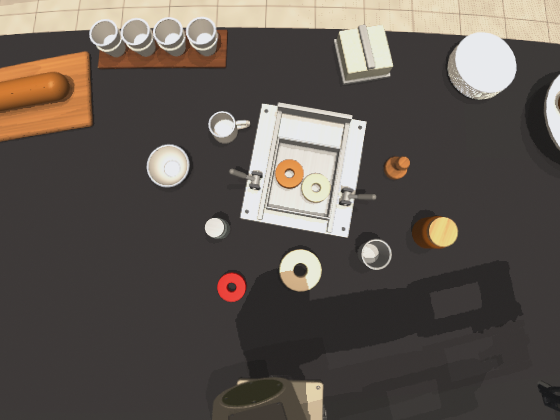

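View pics/side0.png

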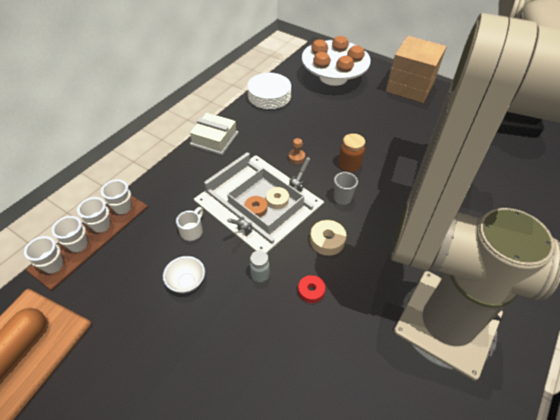

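Top view: tray sits in the rail around (303,180). The ring candidates are brown (289,173) and pale (316,187) in the tray, plus a big pale one (300,270) and a red one (231,287) on the counter, both look-alikes. The smaller pale one at (316,187) is the one meant. The levers are near (245,177) on the left and (357,196) on the right. The bystanders are cup (223,127), bowl (168,166), shaker (216,228), jug (375,254), jar (438,232) and tamper (398,166).

Run:
```python
from h import *
from scipy.optimize import least_squares
d=np.load("pics/top0.npy");W=pts("top",d);p=cv2.imread("pics/top0.png")
# plate: height mask
reg=np.zeros(d.shape,bool);reg[95:245,225:385]=1
g=p.max(2);m=(reg&(W[...,2]>4)&(W[...,2]<80)&(g>110)).astype(np.uint8)
m=cv2.morphologyEx(m,cv2.MORPH_OPEN,np.ones((9,9)))
c=max(cv2.findContours(m,0,2)[0],key=cv2.contourArea);r=cv2.minAreaRect(c);print(r,cv2.boxPoints(r).tolist())
plate=reg&(abs(W[...,2]-12)<8)
corners=[(243,220),(347,236),(366,122),(263,105)]
Cw=ray("top",corners,12)[:,:2];print(Cw.round(1))
Cr=np.array([[-110,140],[-110,-140],[200,-140],[200,140]],float)
a=Cr-Cr.mean(0);b=Cw-Cw.mean(0);th=np.arctan2((a[:,0]*b[:,1]-a[:,1]*b[:,0]).sum(),(a*b).sum())
R=np.array([[np.cos(th),-np.sin(th)],[np.sin(th),np.cos(th)]]);t=Cw.mean(0)-R@Cr.mean(0);print("yaw",th,"org",t,"res",(Cr@R.T+t-Cw).round(1).tolist())
L=(W[...,:2]-t)@R;Z=W[...,2]
# height map in rail frame along centreline strips
for y0 in(-60,0,60):
    s=reg&(abs(L[...,1]-y0)<5);o=np.argsort(L[...,0][s]);print(y0,[(int(x),int(z)) for x,z in zip(L[...,0][s][o],Z[s][o])][::4])
for sg in(1,-1):
    s=(abs(L[...,0]+11)<30)&(sg*L[...,1]>110)&(sg*L[...,1]<200)&(Z>65);print(sg,np.c_[L[s],Z[s]][np.argsort(sg*L[s][:,1])].round().astype(int)[::3].tolist())
cv2.imwrite("pics/c0.png",cv2.resize(p[95:245,215:390],None,fx=4,fy=4,interpolation=2))
for n,(u,v,z) in dict(cup=(223,127,60),shaker=(216,228,90),jug=(375,254,85),tamper=(402,163,88),jar=(441,232,110),bowl=(168,166,45),ring=(300,270,30)).items():
    q=ray("top",[(u,v)],z)[0];print(n,q.round(),((q[:2]-t)@R).round())
```

```text
((304.031982421875, 170.32400512695312), (108.04682159423828, 116.54386901855469), 10.30484676361084) [[240.45596313476562, 217.99200439453125], [261.3039855957031, 103.3280029296875], [367.6080017089844, 122.656005859375], [346.7599792480469, 237.32000732421875]]
[[ 510.1  102.4]
 [ 476.  -163.6]
 [ 775.3 -211.5]
 [ 814.8   60.1]]
yaw -0.1427797158105653 org [599.51152228 -46.73279217] res [[0.4, 5.1], [-5.2, -6.1], [2.2, -2.3], [2.6, 3.3]]
-60 [(-139, -3), (-136, 0), (-134, 0), (-131, 0), (-128, -1), (-126, -1), (-123, -1), (-120, 1), (-118, 0), (-115, -1), (-113, 1), (-110, 1), (-107, -2), (-105, 11), (-103, 12), (-100, 13), (-97, 10), (-94, 10), (-92, 11), (-89, 12), (-87, 10), (-84, 8), (-82, 14), (-79, 9), (-76, 11), (-74, 11), (-73, 10), (-72, 60), (-70, 58), (-64, 16), (-61, 17), (-59, 15), (-56, 19), (-53, 12), (-50, 15), (-47, 13), (-45, 15), (-42, 13), (-40, 17), (-37, 14), (-34, 14), (-32, 16), (-29, 13), (-27, 14), (-24, 14), (-22, 40), (-20, 38), (-17, 41), (-15, 40), (-12, 43), (-10, 41), (-8, 41), (-5, 42), (-3, 41), (0, 41), (1, 44), (4, 39), (6, 40), (8, 42), (10, 4
[... 5079 characters left out ...]
42, 98], [-6, -144, 98], [-13, -144, 101], [-15, -145, 96], [-17, -146, 96], [-6, -147, 105], [-13, -148, 102], [-6, -149, 104], [-17, -150, 98], [-6, -151, 109], [-11, -151, 109], [-6, -153, 109], [-13, -153, 112], [-17, -155, 108], [-11, -155, 113], [-6, -157, 114], [-17, -157, 109], [-6, -158, 117], [-10, -159, 116], [-5, -160, 118], [-17, -161, 113], [-17, -163, 115], [-5, -163, 117], [-5, -165, 118], [-7, -166, 116], [-9, -168, 116]]
cup [739. 156.  60.] [109. 220.]
shaker [485. 158.  90.] [-142.  186.]
jug [ 434. -218.   85.] [-140. -193.]
tamper [ 652. -282.   88.] [  86. -225.]
jar [ 488. -367.  110.] [ -65. -333.]
bowl [640. 294.  45.] [ -8. 343.]
ring [388. -45.  30.] [-209.  -28.]
```

View pics/c0.png

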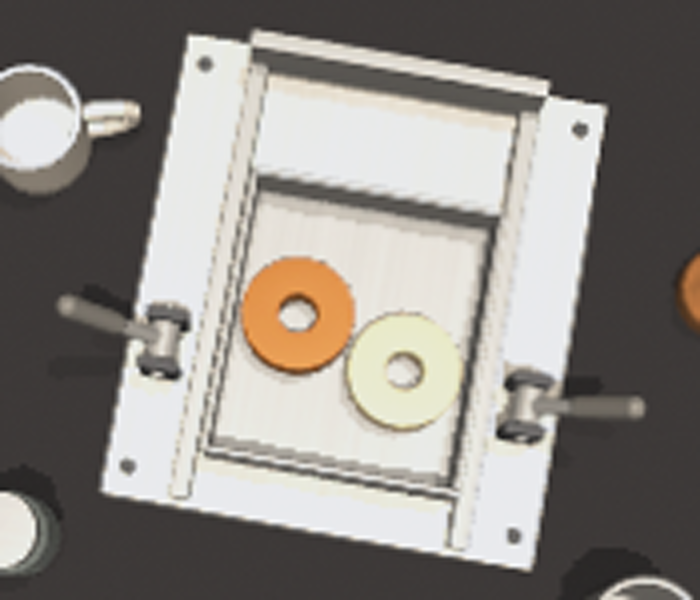

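The crop confirms the brown ring and the small pale ring in the tray, both levers open (tips at crop (65,305) and (635,407)), and the tray drawn out by about 73 mm. Refined rail frame: origin about (602.5,-44), yaw about -8.7°. First move: turn the tool to the rail's yaw and cross over at a safe height.

```bash
cat >> h.py <<'E'
YAW=-.152;ORG=np.array([602.5,-44.]);RR=np.array([[np.cos(YAW),-np.sin(YAW)],[np.sin(YAW),np.cos(YAW)]])
def st():
    s=telemetry.sense();p=s["tool_pos"];print("t",round(s["time"],2),"rail xyz",((p[:2]-ORG)@RR).round(1),p[2].round(1),"rot",s["tcp_rot"].round(1),"F",s["ft_force"].round(1),"Frail",(s["ft_force"][:2]@RR).round(1),"gap",round(s["finger_gap"],1))
E
python3 -m jog '[[[0,0,0,0,0,0.0256,0.5],[0,0,0,0,0,0.0256,0.5],[0,0,0,0,0,0.0256,0.5]]]'
python3 -m jog '[[[0.365,-0.965,0,0,0,0,0.5],[0.365,-0.965,0,0,0,0,0.5],[0.365,-0.965,0,0,0,0,0.5],[0.365,-0.965,0,0,0,0,0.5],[0.365,-0.965,0,0,0,0,0.5],[0.365,-0.965,0,0,0,0,0.5],[0.365,-0.965,0,0,0,0,0.5],[0.365,-0.965,0,0,0,0,0.5],[0.365,-0.965,0,0,0,0,0.5],[0.365,-0.965,0,0,0,0,0.5],[0.365,-0.965,0,0,0,0,0.5],[0.365,-0.965,0,0,0,0,0.5]]]'; python3 -c "from h import *;st()"
```

```text
time: 0.48
tool_pos: [194.3, -567.4, 230.7]
tcp_rot: [-179.9, 0.0, -9.1]
ft_force: [-0.1, -0.2, -0.2]
finger_gap: 42.6
time: 1.98
tool_pos: [499.3, -27.1, 231.0]
tcp_rot: [180.0, 0.0, -8.7]
ft_force: [0.4, -0.1, 0.6]
finger_gap: 43.0
t 1.98 rail xyz [-104.6    1.1] 231.0 rot [180.    0.   -8.7] F [ 0.4 -0.1  0.6] Frail [ 0.4 -0.1] gap 43.0
```

```bash
python3 -m jog '[[[0,0,0.9,0,0,0,0.5],[0,0,0.9,0,0,0,0.5],[0,0,0.9,0,0,0,0.5],[0,0,0.8,0,0,0,0.5],[0,0,0.6,0,0,0,0.5],[0,0,0,0,0,0,0.5]]]' >/dev/null; python3 -c "from h import *;st()"
python3 -m jog '[[[0.15,0,0,0,0,0,0.5],[0.15,0,0,0,0,0,0.5],[0.15,0,0,0,0,0,0.5],[0.15,0,0,0,0,0,0.5],[0.15,0,0,0,0,0,0.5],[0.15,0,0,0,0,0,0.5]]]'>/dev/null; python3 -c "
from h import *
st();shot('top','top1');shot('side','s1')
a=cv2.imread('pics/top1.png')[95:265,205:390];b=cv2.imread('pics/s1.png')[130:270,170:350]
cv2.imwrite('pics/c1.png',np.hstack([cv2.resize(a,(400,370)),cv2.resize(b,(400,370))]))"
```

```text
t 2.73 rail xyz [-107.8   -0.6] 23.3 rot [-180.     0.4   -8.8] F [-0.7  0.3  0.4] Frail [-0.8  0.2] gap 42.6
t 3.48 rail xyz [-60.5  -0.5] 27.0 rot [-180.     0.2   -8.7] F [-11.4   1.5   9.8] Frail [-11.5  -0.3] gap 42.8
```

View pics/c1.png

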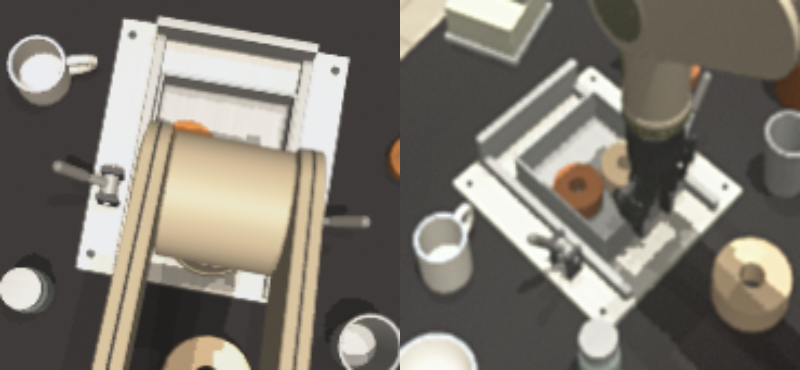

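The push works: contact force is about 11 N, the tray is sliding, and the doughnuts and levers are undisturbed. I'll keep pushing.

```bash
python3 -m jog '[[[0.1,0,0,0,0,0,0.5],[0.1,0,0,0,0,0,0.5],[0.1,0,0,0,0,0,0.5],[0.1,0,0,0,0,0,0.5],[0.1,0,0,0,0,0,0.5],[0.1,0,0,0,0,0,0.5],[0.1,0,0,0,0,0,0.5],[0.1,0,0,0,0,0,0.5]]]'>/dev/null; python3 -c "from h import *;st()"
python3 -m jog '[[[0.05,0,0,0,0,0,0.5],[0.05,0,0,0,0,0,0.5]]]'>/dev/null; python3 -c "from h import *;st()"
python3 -m jog '[[[0.05,0,0,0,0,0,0.5],[0.03,0,0,0,0,0,0.5]]]'>/dev/null; python3 -c "from h import *;st()"
```

```text
t 4.58 rail xyz [-20.5  -0.6] 26.8 rot [-180.     0.2   -8.7] F [-11.7   1.5   6.5] Frail [-11.8  -0.3] gap 42.9
t 4.83 rail xyz [-15.6  -0.6] 26.7 rot [-180.     0.2   -8.7] F [-9.6  1.7  7.6] Frail [-9.7  0.2] gap 42.6
t 5.08 rail xyz [-11.6  -0.6] 26.7 rot [-1.8e+02  1.0e-01 -8.7e+00] F [-10.6   2.1   7.8] Frail [-10.8   0.5] gap 42.4
```

Not yet at the stop, since the force hasn't changed.

```bash
for i in 1 ; do python3 -m jog '[[[0.04,0,0,0,0,0,0.5],[0.03,0,0,0,0,0,0.5]]]'>/dev/null; python3 -c "from h import *;st()"; python3 -m jog '[[[0.03,0,0,0,0,0,0.5],[0.03,0,0,0,0,0,0.5]]]'>/dev/null; python3 -c "from h import *;st()"; done
```

```text
t 5.33 rail xyz [-9.3 -0.6] 26.7 rot [180.    0.3  -8.7] F [-22.1   2.7  17.8] Frail [-22.2  -0.7] gap 42.8
t 5.58 rail xyz [-9.4 -0.6] 26.7 rot [180.    0.7  -8.7] F [-39.7   4.3  32.6] Frail [-39.8  -1.8] gap 43.0
```

The stop is reached: force rises and the position holds at -9.4. Back off, lift and check.

```bash
python3 -m jog '[[[-0.3,0,0,0,0,0,0.5],[-0.5,0,0,0,0,0,0.5],[0,0,-0.8,0,0,0,0.2],[0,0,-0.9,0,0,0,0],[0,0,-0.9,0,0,0,0],[0,0,-0.6,0,0,0,0],[-0.9,0,0,0,0,0,0],[-0.9,0,0,0,0,0,0],[0,0,0,0,0,0,0]]]'>/dev/null; python3 -c "
from h import *
st();p,d=shot('top','top2');shot('side','s2')
W=pts('top',d);L=(W[...,:2]-ORG)@RR;Z=W[...,2]
for y0 in(-60,-30,0,30,60):
    s=(abs(L[...,1]-y0)<5)&(abs(Z-60)<8)
    x=L[...,0];f=s&(abs(x)<25);g=s&(x>150)&(x<215)
    print(y0,'front rim x',np.percentile(x[f],[5,50]).round(1) if f.any() else None,'stop/back',np.percentile(x[g],[2,50,98]).round(1) if g.any() else None)
for sg in(1,-1):
    s=(abs(L[...,0]+11)<30)&(sg*L[...,1]>100)&(sg*L[...,1]<200)&(Z>95)&(Z<125);print(sg,s.sum(),np.median(L[s],0).round(),np.abs(L[s][:,1]).max() if s.any() else 0)
a=p[95:265,205:390,::-1];b=cv2.imread('pics/s2.png')[130:270,170:350]
cv2.imwrite('pics/c2.png',np.hstack([cv2.resize(a,(400,370)),cv2.resize(b,(400,370))]))"
```

```text
t 6.7 rail xyz [-136.2   -0.4] 186.4 rot [-180.    -0.    -8.7] F [ 1.2 -0.2  0.8] Frail [ 1.2 -0. ] gap -0.0
-60 front rim x [0.  1.5] stop/back [175.3 181.6 190.9]
-30 front rim x [0.2 1.7] stop/back [174.8 181.6 190.6]
0 front rim x [0.2 1.8] stop/back [175.1 181.1 189.2]
30 front rim x [0.2 1.6] stop/back [175.1 182.1 191.2]
60 front rim x [0.2 1.6] stop/back [175.  181.8 191.2]
1 72 [-11. 159.] 172.5721718617786
-1 80 [ -12. -156.] 171.6020787525017
```

View pics/c2.png

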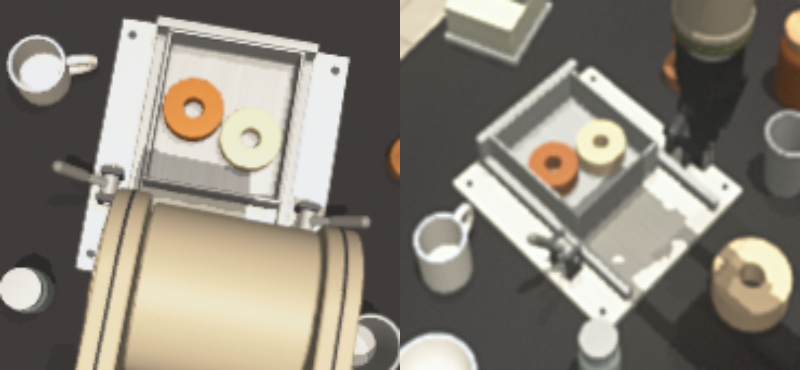

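The picture and depth agree. The tray front is at x≈0 across its whole width with its back against the stop (~181). Both levers are open and symmetric at x=-11, and the doughnuts are in the tray. Left lever first.

```bash
python3 -m jog '[[[0.5,-0.8,0,0,0,0,0],[0.5,-0.8,0,0,0,0,0],[0.5,-0.8,0,0,0,0,0],[0.5,-0.8,0,0,0,0,0],[0.5,-0.8,0,0,0,0,0],[0,0,0,0,0,0,0],[0,0,0.8,0,0,0,0],[0,0,0.9,0,0,0,0],[0,0,0,0,0,0,0]]]'>/dev/null; python3 -c "from h import *;st()"
python3 -m jog '[[[0,0.2,0,0,0,0,0],[0,0.2,0,0,0,0,0],[0,0.2,0,0,0,0,0],[0,0.2,0,0,0,0,0],[0,0.2,0,0,0,0,0]]]'>/dev/null; python3 -c "from h import *;st()"
```

```text
t 7.92 rail xyz [-11.7 197.9] 96.7 rot [179.8   0.4  -8.8] F [ 0.3 -0.   0.8] Frail [0.3 0. ] gap 0.2
t 8.55 rail xyz [ -3.4 161.6] 119.9 rot [-178.8   -1.    -8.5] F [-31.6  43.8  84.8] Frail [-37.9  38.6] gap 0.3
```

Unexpected: the finger rode up to z 120 with a large upward force. I'll lift off and look.

```bash
python3 -m jog '[[[0,0,-0.5,0,0,0,0],[0,0,-0.6,0,0,0,0],[0,0,0,0,0,0,0]]]'>/dev/null; python3 -c "
from h import *
st();p,d=shot('top','top3');q,e=shot('side','s3')
for n,dd in(('top',d),('side',e)):
    W=pts(n,dd);L=(W[...,:2]-ORG)@RR;Z=W[...,2]
    for sg in(1,-1):
        s=(abs(L[...,0]+11)<25)&(sg*L[...,1]>105)&(sg*L[...,1]<200)&(Z>65)&(Z<128);P=np.c_[L,Z][s] if 0 else np.c_[L[s],Z[s]];print(n,sg,len(P),P[np.argsort(P[:,2])][::max(1,len(P)//12)].round().tolist())
a=p[95:265,205:390,::-1];b=q[130:270,170:350,::-1]
cv2.imwrite('pics/c3.png',np.hstack([cv2.resize(a,(400,370)),cv2.resize(b,(400,370))]))"
```

```text
t 8.93 rail xyz [ -5.4 149.5] 163.3 rot [-179.9   -0.6   -8.8] F [ 0.2 -0.5 -0.2] Frail [ 0.3 -0.5] gap 0.1
top 1 28 [[-17.0, 149.0, 87.0], [-16.0, 153.0, 94.0], [-16.0, 150.0, 95.0], [-9.0, 149.0, 100.0], [-15.0, 155.0, 100.0], [-15.0, 152.0, 101.0], [-8.0, 151.0, 102.0], [-16.0, 157.0, 103.0], [-13.0, 152.0, 105.0], [-12.0, 155.0, 106.0], [-16.0, 164.0, 106.0], [-9.0, 153.0, 108.0], [-17.0, 165.0, 110.0], [-16.0, 161.0, 111.0]]
top -1 134 [[-9.0, -125.0, 65.0], [-14.0, -129.0, 71.0], [-9.0, -132.0, 77.0], [-12.0, -138.0, 85.0], [-16.0, -143.0, 89.0], [-14.0, -144.0, 94.0], [-9.0, -147.0, 98.0], [-12.0, -151.0, 102.0], [-18.0, -158.0, 108.0], [-9.0, -156.0, 112.0], [-18.0, -166.0, 115.0], [-16.0, -163.0, 118.0], [-13.0, -166.0, 120.0]]
side 1 65 [[-12.0, 131.0, 67.0], [-15.0, 137.0, 75.0], [-17.0, 146.0, 81.0], [-16.0, 153.0, 87.0], [-16.0, 157.0, 90.0], [-16.0, 152.0, 96.0], [-17.0, 156.0, 100.0], [-18.0, 164.0, 103.0], [-7.0, 158.0, 106.0], [-10.0, 175.0, 111.0], [-13.0, 174.0, 113.0], [-13.0, 167.0, 115.0], [-13.0, 173.0, 117.0]]
side -1 86 [[-14.0, -122.0, 67.0], [-16.0, -124.0, 72.0], [-17.0, -141.0, 78.0], [-10.0, -135.0, 82.0], [-9.0, -135.0, 86.0], [-17.0, -149.0, 90.0], [-10.0, -143.0, 94.0], [-10.0, -142.0, 99.0], [-9.0, -149.0, 102.0], [-16.0, -154.0, 108.0], [-17.0, -163.0, 110.0], [-14.0, -161.0, 114.0], [-15.0, -164.0, 118.0]]
```

View pics/c3.png

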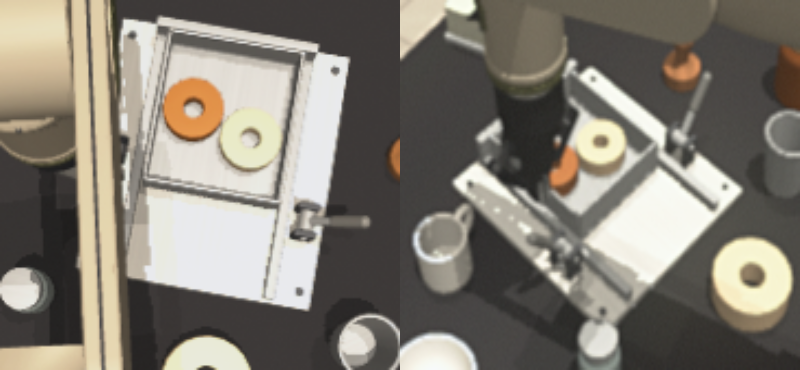

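The left lever is still open and unharmed (the picture shows it at (540,235) in the side crop). The shut fingers' backs flare outwards along tool y, so the lever tip caught under that slope. I'll turn the tool 90° so the flat 22 mm side pushes.

```bash
python3 -c "from h import *;print(telemetry.sense()['joint_pos'].round())"
python3 -m jog '[[[0,-0.5,-0.3,0,0,0.028,0],[0,0,0,0,0,0.028,0],[0,0,0,0,0,0.028,0],[0,0,0,0,0,0.028,0],[0,0,0,0,0,0.028,0],[0,0,0,0,0,0.028,0],[0,0,0,0,0,0.028,0],[0,0,0,0,0,0.028,0],[0,0,0,0,0,0.026,0],[0,0,0,0,0,0,0]]]'>/dev/null; python3 -c "from h import *;st();print(telemetry.sense()['joint_pos'].round())"
```

```text
[  5.  14.  86.  -0.  80. 104.]
t 10.28 rail xyz [-10.6  -1.1] 143.1 rot [-175.9   12.1  -81.5] F [-0.6 -0.6 -1.1] Frail [-0.5 -0.7] gap 0.1
[-17.  10.  93.  13.  79. 152.]
```

I turned the wrong way and joint 6 hit its limit, so the arm drifted over the tray without touching anything. Work out the turn back.

```bash
cat >> h.py <<'E'
from scipy.spatial.transform import Rotation as Ro
def turn(yaw):
    s=telemetry.sense();R0=Ro.from_euler("xyz",s["tcp_rot"],degrees=True);R1=Ro.from_euler("xyz",[180,0,yaw],degrees=True)
    v=(R0.inv()*R1).as_rotvec();print("units",(v/2/np.pi).round(4),"deg",np.degrees(np.linalg.norm(v)).round(1))
def go(x,y,z):
    s=telemetry.sense();w=np.r_[ORG+RR@[x,y],z];R0=Ro.from_euler("xyz",s["tcp_rot"],degrees=True)
    print("tool shift units",(R0.inv().apply(w-s["tool_pos"])/50).round(3))
E
python3 -m jog '[[[0,0,-0.9,0,0,0,0],[0,0,0,0,0,0,0]]]'>/dev/null; python3 -c "from h import *;st();turn(-8.7);p,d=shot('top','top4');q,e=shot('side','s4')"
```

```text
t 10.53 rail xyz [-7.1 -8.1] 193.2 rot [-175.4   11.9  -80.9] F [ 0.7 -0.4  1.2] Frail [ 0.8 -0.2] gap -0.3
units [-0.0319  0.0205 -0.2011] deg 73.7
```

```bash
python3 -m jog '[[[0,0,0,-0.004,0.0026,-0.0251,0],[0,0,0,-0.004,0.0026,-0.0251,0],[0,0,0,-0.004,0.0026,-0.0251,0],[0,0,0,-0.004,0.0026,-0.0251,0],[0,0,0,-0.004,0.0026,-0.0251,0],[0,0,0,-0.004,0.0026,-0.0251,0],[0,0,0,-0.004,0.0026,-0.0251,0],[0,0,0,-0.004,0.0026,-0.0251,0],[0,0,0,0,0,0,0]]]'>/dev/null; python3 -c "from h import *;st()"
python3 -m jog '[[[0,0,0,0,0,-0.0278,0],[0,0,0,0,0,-0.0278,0],[0,0,0,0,0,-0.0278,0],[0,0,0,0,0,-0.0278,0],[0,0,0,0,0,-0.0278,0],[0,0,0,0,0,-0.0278,0],[0,0,0,0,0,-0.0278,0],[0,0,0,0,0,-0.0278,0],[0,0,0,0,0,-0.0278,0],[0,0,0,0,0,0,0]]]'>/dev/null; python3 -c "from h import *;st();turn(81.3);go(-11,200,190);print(telemetry.sense()['joint_pos'].round())"
```

```text
t 11.75 rail xyz [-10.4  -6.6] 187.8 rot [180.    0.4  -8.8] F [-0.4 -0.2  0. ] Frail [-0.4 -0.3] gap -0.1
t 13.0 rail xyz [-9.8 -7.6] 188.3 rot [-179.6   -0.    81. ] F [ 0.6 -0.2 -1. ] Frail [ 0.6 -0.1] gap 0.1
units [-0.0011 -0.     -0.0008] deg 0.5
tool shift units [ 4.152 -0.044 -0.033]
[-10.   8.  89.   0.  83.  -1.]
```

```bash
python3 -m jog '[[[0.83,-0.01,0,0,0,0,0],[0.83,-0.01,0,0,0,0,0],[0.83,-0.01,0,0,0,0,0],[0.83,-0.01,0,0,0,0,0],[0.83,-0.01,0,0,0,0,0],[0,0,0,0,0,0,0],[0,0,0.9,0,0,0,0],[0,0,0.9,0,0,0,0],[0,0,0,0,0,0,0]]]'>/dev/null; python3 -c "
from h import *
st();p,d=shot('top','top5');q,e=shot('side','s5')
a=p[95:265,205:390,::-1];b=q[130:270,170:350,::-1]
cv2.imwrite('pics/c5.png',np.hstack([cv2.resize(a,(400,370)),cv2.resize(b,(400,370))]))"
```

```text
t 14.12 rail xyz [-15.8 197.6] 93.9 rot [-179.2    0.2   81. ] F [-0.9 -0.3 -0.1] Frail [-0.8 -0.4] gap 0.0
```

View pics/c5.png

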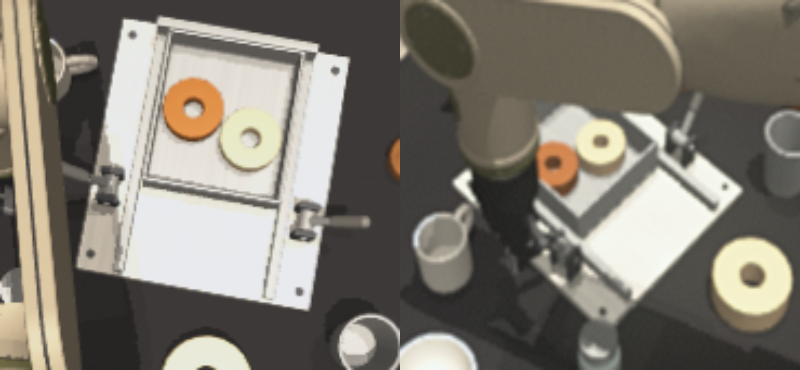

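The tray is still home, both levers are open, and the finger stands outside the left lever. Push inwards in small steps.

```bash
python3 -m jog '[[[-0.2,0.04,0,0,0,0,0],[-0.2,0.04,0,0,0,0,0]]]'>/dev/null; python3 -c "from h import *;st()"
python3 -m jog '[[[-0.2,0,0,0,0,0,0]]]'>/dev/null; python3 -c "from h import *;st()"
python3 -m jog '[[[-0.2,0,0,0,0,0,0]]]'>/dev/null; python3 -c "from h import *;st()"
```

```text
t 14.47 rail xyz [ -6.2 182. ] 103.2 rot [-180.    -0.3   81.2] F [-0.9 19.1 15.8] Frail [-3.8 18.8] gap 0.3
t 14.6 rail xyz [ -5.5 172.4] 104.2 rot [179.9  -0.3  81.2] F [-0.5 10.2  7.8] Frail [-2. 10.] gap 0.4
t 14.72 rail xyz [ -5.8 161.3] 103.5 rot [179.9  -0.2  81.2] F [0.8 6.5 5.1] Frail [-0.2  6.5] gap 0.4
```

```bash
python3 -m jog '[[[-0.2,0,0,0,0,0,0],[-0.2,0,0,0,0,0,0],[-0.2,0,0,0,0,0,0]]]'>/dev/null; python3 -c "from h import *;st()"
python3 -m jog '[[[-0.2,0,0,0,0,0,0],[-0.2,0,0,0,0,0,0],[-0.2,0,0,0,0,0,0],[-0.1,0,0,0,0,0,0]]]'>/dev/null; python3 -c "from h import *;st()"
```

```text
t 15.1 rail xyz [ -7.4 129.2] 100.5 rot [-179.8   -0.    81.2] F [0.3 3.2 3.1] Frail [-0.2  3.2] gap -0.0
t 15.6 rail xyz [-8.7 93.5] 98.6 rot [-179.6    0.    81.2] F [-0.1  0.9  0.6] Frail [-0.2  0.8] gap 0.0
```

Force vanished past the snap point. Lift, then cross to the right outer side.

```bash
python3 -m jog '[[[0,0,-0.9,0,0,0,0],[0,0,-0.9,0,0,0,0],[-0.98,0,0,0,0,0,0],[-0.98,0,0,0,0,0,0],[-0.98,0,0,0,0,0,0],[-0.98,0,0,0,0,0,0],[-0.98,0,0,0,0,0,0],[-0.98,0,0,0,0,0,0],[0,0,0,0,0,0,0]]]'>/dev/null; python3 -c "
from h import *
st();go(-11,-200,100);p,d=shot('top','top6');q,e=shot('side','s6')
W=pts('side',e);L=(W[...,:2]-ORG)@RR;Z=W[...,2]
s=(abs(L[...,0]+11)<8)&(L[...,1]>15)&(L[...,1]<180)&(Z>66)&(Z<130);print('left still high pts',s.sum())
a=p[95:265,205:390,::-1];b=q[130:270,170:350,::-1]
cv2.imwrite('pics/c6.png',np.hstack([cv2.resize(a,(400,370)),cv2.resize(b,(400,370))]))"
```

```text
t 16.73 rail xyz [  -8.9 -202.9] 188.9 rot [-1.796e+02  1.000e-01  8.100e+01] F [1.2 0.4 0.4] Frail [1.1 0.6] gap -0.1
tool shift units [ 0.061 -0.032  1.777]
left still high pts 0
```

View pics/c6.png

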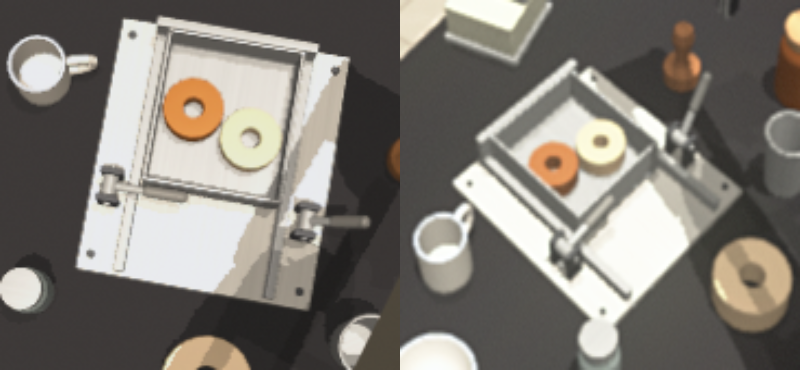

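The left lever is locked, lying across the tray front at top crop (150,190). Now the right one.

```bash
python3 -m jog '[[[0,-0.04,0.9,0,0,0,0],[0,0,0.85,0,0,0,0],[0,0,0,0,0,0,0]]]'>/dev/null; python3 -c "from h import *;st()"
python3 -m jog '[[[0.2,0,0,0,0,0,0],[0.2,0,0,0,0,0,0],[0.2,0,0,0,0,0,0]]]'>/dev/null; python3 -c "from h import *;st()"
python3 -m jog '[[[0.2,0,0,0,0,0,0],[0.2,0,0,0,0,0,0],[0.2,0,0,0,0,0,0]]]'>/dev/null; python3 -c "from h import *;st()"
```

```text
t 17.2 rail xyz [ -13.9 -196.7] 97.3 rot [-179.2   -0.2   81.3] F [-0.3 -0.4  0.2] Frail [-0.3 -0.5] gap 0.0
t 17.57 rail xyz [  -7.9 -172. ] 106.5 rot [179.9   0.4  81.2] F [ -4.7 -13.8  10.3] Frail [ -2.5 -14.3] gap 0.2
t 17.95 rail xyz [  -8.5 -139.8] 105.3 rot [-180.     0.2   81.2] F [-0.3 -4.2  2.6] Frail [ 0.3 -4.2] gap -0.4
```

```bash
python3 -m jog '[[[0.2,0,0,0,0,0,0],[0.2,0,0,0,0,0,0],[0.2,0,0,0,0,0,0],[0.2,0,0,0,0,0,0],[0.15,0,0,0,0,0,0],[0,0,0,0,0,0,0]]]'>/dev/null; python3 -c "from h import *;st()"
python3 -m jog '[[[0,0,-0.9,0,0,0,0],[0,0,-0.9,0,0,0,0],[-0.9,0,-0.4,0,0,0,0],[-0.9,0,0,0,0,0,0],[-0.9,0,0,0,0,0,0],[-0.9,0,0,0,0,0,0],[0,0,0,0,0,0,0]]]'>/dev/null; python3 -c "
from h import *
st();p,d=shot('top','top7');q,e=shot('side','s7')
W=pts('top',d);L=(W[...,:2]-ORG)@RR;Z=W[...,2];x=L[...,0]
for y0 in(-20,0,20,60):
    s=(abs(L[...,1]-y0)<5)&(abs(Z-60)<8)&(x>-3)&(x<15);print(y0,np.percentile(x[s],[5,50]).round(1) if s.any() else None)
for sg in(1,-1):
    for k in (20,40,60,80):
        s=(abs(x+11)<6)&(abs(sg*L[...,1]-(115-k))<5);print(sg,k,np.percentile(Z[s],90).round() if s.any() else None)
a=p[60:310,130:480,::-1];b=q[130:270,170:350,::-1]
cv2.imwrite('pics/c7.png',np.hstack([cv2.resize(a,(420,300)),cv2.resize(b,(380,300))]))"
```

```text
t 18.7 rail xyz [-10.9 -91. ] 101.3 rot [-179.6   -0.    81.3] F [-0.2  0.8 -0.1] Frail [-0.3  0.8] gap -0.1
t 19.57 rail xyz [ -11.  -275.3] 211.3 rot [-1.796e+02  1.000e-01  8.100e+01] F [ 0.8  0.1 -1.1] Frail [0.8 0.2] gap -0.0
-20 [0.4 1.3]
0 [0.4 1.6]
20 [0.3 1.6]
60 [0.7 1.9]
1 20 52.0
1 40 55.0
1 60 59.0
1 80 63.0
-1 20 52.0
-1 40 56.0
-1 60 60.0
-1 80 63.0
```

View pics/c7.png

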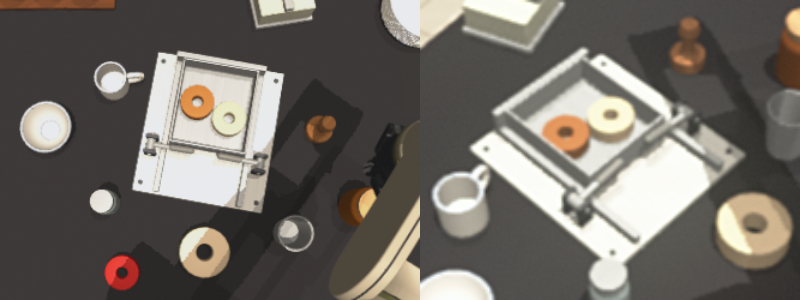

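Both levers lie across the tray front, the tray front is at x≈0, and the doughnuts and bystanders are in place. Handing in.

```bash
python3 -c "
from h import *
print(job.hand_in());st()"
```

```text
the job is handed in; nothing more can be done
None
the job is handed in; nothing more can be done
```

I pushed the tray home against its stop with the fingertips, flipped the left and then the right lever to locked, and handed the job in shortly after 19.6 s. No verdict was reported.

**Last checks:**
- **Tray:** its front rim measured about 0 to 1 mm from home, and its rim height matched it lying flat.
- **Levers:** both lie across the tray front. Their height profile, 52 to 63 mm rising towards the tip, matches the locked position.
- **Doughnuts:** both are lying in the tray.
- **Bystanders:** I checked these only by eye. They looked unmoved, but the jar was partly hidden behind the arm in the last picture and the jug was in shadow.
- **Robot:** it was clear of everything, with no contact force.

**What went wrong on the way:**
- **First left-lever push:** the lever tip caught under the flared backs of the shut fingers, and the reading was about 85 N upward, roughly 100 N in total against the 120 N limit. The lever dropped back to open, unharmed.
- **Tool turn:** I then turned the tool the wrong way, joint 6 reached the end of its range and the arm drifted over the tray. The readings before and after showed no contact, and the next pictures showed the scene undisturbed. I turned it back and pushed with the flat side of the fingers, which needed under 20 N.

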